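# Clamp the boom-arm foot to the studio bench

## Robot

A 7-joint arm with a two-finger parallel gripper is mounted at the origin on the work surface. World frame = base frame: x ahead of the robot, y to its left, z up, the work surface at z = 0. Lengths are in m, angles in degrees, forces in N, time in s.
With the tool pointing down it reaches from about 0.35 to 0.9 m from the base axis. Payload 7.2 kg.
Tool frame: the origin (TCP) lies midway between the tips of the shut fingers; the grasp point (between the pads) lies 19 mm behind it; z points along the fingers, y is the line along which they close (so a half turn about z gives the same grasp; the last joint's range is limited). The gripper opens to 88 mm and grips with 3 to 60 N. Pads are 20 mm wide; open, the fingers measure 115 mm over their backs; the gripper's body (75 mm by 178 mm) begins 61 mm behind the grasp point.
Start: joints at [-73.98, 23.554, -0.728, 91.456, 0.321, 64.991, -4.71], TCP at [0.213, 0.588, 0.223] pointing down, gripper open.
Joint ranges: [-169.25, 169.25], [-16.82, 113.86], [-84.01, 82.57], [7.8, 145.47], [-59.2, 239.2], [7.22, 106.19], [-163.78, 163.78]. Speed limits (degrees/s): [136.94, 136.94, 172.46, 172.46, 180, 180, 180].

## Interface

Orientations are given as a 3x3 rotation matrix whose columns are the frame's x, y, z axes.
In Python, from plant import readout, camera, order gives the robot as it stands.
- The arm moves only by the tool play_rows, never from a script. Its argument "deltas" is a list of rows, each a list of 2 entries, a list of its own where there are three numbers: the shift along the tool's x, y, z in m, then the turn about the tool's z in rad. In form: [[[tx, ty, tz], yaw], ...]. A call has exactly 5 rows; each row is the pose to reach, as a shift and turn from the pose commanded when the call began, along the tool's axes at that moment; what a row does not reach only later rows make up. A row lasts 1/10 s, in which the tool goes at most 50 mm and 8.59 degrees, less where a joint would pass 70% of its speed; a pose out of reach is approached as far as the arm can. A call with a gripper value outside its range is refused whole. "grip" is the closure in counts, from 0 (fully open) to 255 (shut), set as the call begins (left out, the last holds). The fingers move at their own pace and stop on an object; the grip force is fixed at half the most. Time passes only in rows, so rows that repeat a pose let the fingers close, or fill a call up. It gives the time, the measured TCP pose, the force, the opening and the grip force at its end, in the units of the state.
- readout.get_obs(): the state, without advancing time (a new reading comes with each control period).
- camera(name): name is "scene" or "top" or "wrist"; returns a dict with "frame" (420x560x3 uint8, red, green, blue), "depth" (420x560 float32, m along the optical axis (not along the pixel's ray), 0 where there is no reading), "fx", "fy", "cx", "cy" (pixels), "R" (3x3) and "t" (3): a world point X has camera coordinates R X + t; the wrist camera has in their place "hand_eye" (4x4, takes a point from camera to tool coordinates, whose origin is the TCP and whose axes are the flange's). Camera axes: x right, y down, z forward; pixel columns grow to the right and rows downward; lengths in m; the calibration is good to about 2 mm. A picture is of the moment at which its call begins: read the wrist's pose just before it.
- order.finish_job(): hands the job in; it is judged then, once.
The state is a dict: "time": time; "joint_pos": joint angles; "qd": joint speeds; "tau": joint torques, N m; "eef_pos": TCP position; "tool_rot": TCP orientation; "force": force on the tool from outside, world axes, zero at the start; "ft_torque": the same for the moment, N m; "gripper_width": finger opening in m; "grip_force": force on a finger pad.
Only numpy, scipy, OpenCV 4.12 (cv2) and the standard library are available. Lean on these libraries where they do the work, as an engineer would, in place of code of your own. Each camera call takes 0.05 s, during which the arm holds its last target. There are 200 camera calls.

## Task

Slide the flat foot of the microphone boom, tongue first, fully home into the bench clamp until it meets the back stop. Then screw the clamp's T-handle down clockwise, taking a fresh hold of its ends as often as needed, until the foot is firmly clamped but not crushed, and let go. Leave the other things on the bench where they are.

Things in the scene. Friction and masses are not known exactly. Their poses are not given: they have to be found in the camera images.
- foot_post (a point): Centre of the upright square steel post (24 x 24 mm, top 70 mm above the bench) near one end of the loose boom-arm foot; the point is 40 mm above the bench. The post's faces are square to x and y. +x runs along the plate towards the tongue, y across, z up.
- foot_tip (a point): Point at mid-width of the tongue's leading end, 5 mm up, on the foot's centre line 163 mm ahead (+x) of the post. Axes as foot_post.
- foot: The whole foot: a plain steel plate 181 x 50 x 10 mm flat on the bench, about 0.6 kg; origin under the post. The plate reaches 163 mm from the post in +x (the tongue, square-ended) and 18 mm in -x. It slides on the bench with 2 to 6 N. Held by the post it is nose-heavy: slide it, do not lift it.
- clamp_mouth (a point): Middle of the mouth of the dark steel bench clamp (bolted down), about 5 mm above the bench. +x points into the clamp, the way the foot goes in; z up. Two cheeks, 66 mm long, 8 mm thick, 26 mm high, 54 mm apart inside, start here and stand on the bare bench. The screw axis is 33 mm inside the mouth.
- clamp_stop (a point): Centre of the back-stop face (a column 72 mm high), 66 mm from the mouth along +x, about 5 mm above the bench; axes as clamp_mouth. The foot is home when foot_tip reaches it. From the column an arm, underside about 50 mm and top about 74 mm above the bench, runs over the slot and carries the screw.
- t_screw: Clamp screw with T-handle, steel. Origin on the screw axis at the bar's centre, 116 to 122 mm above the bench at first; x along the bar, z up. Round bar 10 mm thick, with an 18 mm ball 57 mm from the axis at each end and a 24 mm boss in the middle; 12 to 48 mm from the axis is free to grip. It tightens clockwise seen from above and sinks 6 mm a turn.
- t_end_a (a point): Gripping place on the bar, 41 mm from the screw axis towards the handle's +x; axes as t_screw. The screw turns freely (about 0.05 N m) until its round foot, 26 mm wide, meets the plate. How far that is, roughly 0.2 to 1.2 turns, differs each time and has to be felt.
- t_end_b (a point): Gripping place on the bar, 41 mm from the screw axis towards the handle's -x; axes as t_screw. Once the screw touches, each further radian adds about 0.3 N m of felt resistance: the foot is firmly clamped at 0.35 to 0.75 N m (about 9 to 18 N pushed at this place, a quarter to half a turn after touching) and is crushed from about 0.9 N m. It stays where it is left.
- mug: Bystander to leave alone: the white mug; origin at the centre of its underside.
- reel: Bystander to leave alone: the grey tape reel lying flat; origin at the centre of its underside.
- driver: Bystander to leave alone: the black-handled screwdriver; origin at the centre of its underside.
- pedal: Bystander to leave alone: the aluminium effects pedal; origin at the centre of its underside.
- tape_roll: Bystander to leave alone: the roll of paper tape; origin at the centre of its underside.
- jar: Bystander to leave alone: the small glass jar; origin at the centre of its underside.
- adapter: Bystander to leave alone: the plug adapter; origin at the centre of its underside.
Not all that is in view belongs to the job. Of the things that look like the part that bears clamp_mouth, the middle-sized one is meant.

How it is judged (in metres and radians):
On the way, in this order (a step that is already met when the one before it is completed fails the run):
1. The foot is fully home against the back stop, with the screw not yet bearing on it (x of foot_tip in the frame of clamp_stop between -0.004 and 0.004 m and horizontal distance between foot_tip and clamp_stop below 0.007 m and angle between the x axis of foot and the x axis of clamp_stop, either way round below 0.12 rad and angle between foot's own z axis and vertical below 0.05 rad and contact force between t_screw and foot below 0.5 N), for 0.2 s.
2. The screw bears firmly on the foot (x of foot_tip in the frame of clamp_stop between -0.004 and 0.004 m and horizontal distance between foot_tip and clamp_stop below 0.007 m and angle between the x axis of foot and the x axis of clamp_stop, either way round below 0.12 rad and angle between foot's own z axis and vertical below 0.05 rad and contact force between t_screw and foot above 45 N), for 0.2 s.
At the end, for the whole second after the job is handed in: The foot lies flat with its tongue within 4 mm of the back stop, centred between the cheeks (7 mm) and straight in them (0.12 rad); the screw presses on it with 45 to 160 N; everything is at rest and the T-handle is let go (all of step 2 and contact force between t_screw and foot below 160 N and linear speed of foot below 0.01 m/s and angular speed of t_screw below 0.05 rad/s and contact force between the fingers and t_screw below 0.1 N); the robot touches nothing.
It fails at once if The foot is crushed: the screw presses on it with more than 160 N (contact force between t_screw and foot above 160 N).
It fails at once if The foot is tipped or lifted off the bench (angle between foot's own z axis and vertical above 0.2 rad or height (world z) of foot above 0.02 m).
It fails at once if A bystander on the bench is disturbed (moved more than 30 mm) (distance of any of mug, reel, driver, pedal, tape_roll, jar, adapter from where it was at the start of the episode above 0.03 m).
It also fails if it takes over 72 s, if anything falls off the work surface, if the arm or the gripper's body presses on something with over 40 N, if the wrist force passes 120 N, or if a joint passes its speed limit or range.

## Working session

There is one attempt and no reset: what is moved stays moved. The work goes in short steps, Python scripts to look and compute and a tool call to move; the robot and the scene stay as the last step left them, time stands still between calls to the robot, and variables do not carry over. Pictures are saved under pics/ and viewed, at most 10 in all, crops included, and the job is handed in when it is done.

Besides the shell and the picture viewer there is one more tool, called after "Call:" by a JSON object that holds its "api" and its "payload". play_rows: Moves the arm, as the interface text tells. Its arguments: {"type":"object","properties":{"deltas":{"type":"array"},"grip":{"type":"number"}},"required":["deltas"]}

```bash
ls; mkdir -p pics
python3 - <<'E'
from plant import readout,camera
import cv2,numpy as np
o=readout.get_obs();print(o)
ims=[]
for n in("scene","top"):
    c=camera(n);np.savez(n+".npz",**c);cv2.imwrite(f"pics/{n}.png",c["frame"][:,:,::-1]);print(n,c["fx"],c["cx"],c["R"],c["t"])
E
```

```text
pics
{'time': 0.0, 'joint_pos': array([-73.98017387,  23.5987049 ,  -0.72895973,  91.50246682,
         0.32182877,  64.99062351,  -4.71095662]), 'qd': array([ 0.05738446,  0.09647064,  0.02256341,  0.04565567,  0.06348875,
        0.07993169, -0.00607231]), 'tau': array([-1.04978273e-03, -5.87942290e+01,  6.41798247e-01, -2.91076863e+01,
       -5.36015024e-02,  1.82713266e-02,  1.34829011e-04]), 'eef_pos': array([0.21288784, 0.58709922, 0.2218346 ]), 'tool_rot': array([[-9.40132036e-01,  3.40810182e-01, -4.17431331e-04],
       [ 3.40810415e-01,  9.40130832e-01, -1.50973018e-03],
       [-1.22091354e-04, -1.56161066e-03, -9.99998773e-01]]), 'force': array([-0.06938122,  0.01946256,  0.40517093]), 'ft_torque': array([-0.03741335, -0.00205797,  0.05176844]), 'grip_force': 0.0, 'gripper_width': 0.08792992902851611}
scene 501.82240916194036 282.3506478923757 [[-0.09628823  0.99534727 -0.00352038]
 [ 0.7778141   0.07303662 -0.62423624]
 [-0.62107472 -0.0628448  -0.78122771]] [ 0.01833123 -0.35654772  1.52842361]
top 545.3643471056764 284.33442701422297 [[-0.02134211 -0.99938052 -0.02798387]
 [-0.99410783  0.02418818 -0.10566245]
 [ 0.10627387  0.02556392 -0.99400822]] [0.04501393 0.50075771 1.3652948 ]
```

View pics/scene.png

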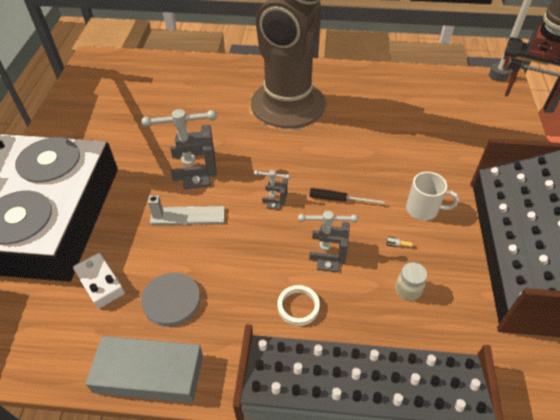

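View pics/top.png

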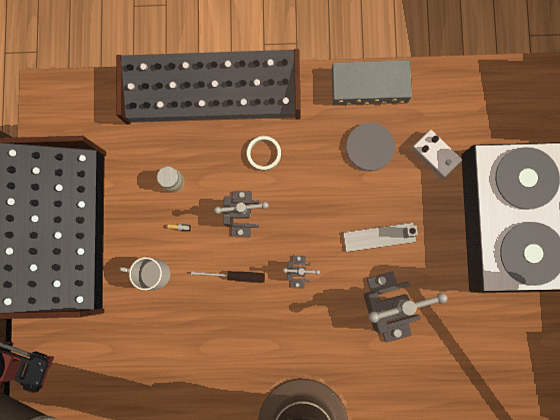

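The top view shows the foot near (380,237), with its post at (412,230) and tongue to the left. The three clamps are at (240,212), (300,272) and (400,308). The middle-sized one is at (240,212): its bar spans about 49 px, which is 114 mm.

Run:
```python
import cv2,numpy as np
T=np.load("top.npz")["frame"];S=np.load("scene.npz")["frame"]
a=cv2.resize(T[180:245,195:275],(400,325),interpolation=cv2.INTER_CUBIC)
b=cv2.resize(T[205:270,335:425],(400,289),interpolation=cv2.INTER_CUBIC)
c=cv2.resize(S[205:275,290:370],(400,350),interpolation=cv2.INTER_CUBIC)
d=cv2.resize(S[185:235,140:235],(400,211),interpolation=cv2.INTER_CUBIC)
im=np.zeros((600,800,3),np.uint8)
im[:325,:400]=a;im[325:,:400]=b[:275];im[:350,400:]=c;im[350:561,400:]=d
cv2.imwrite("pics/crops.png",im[:,:,::-1])
```

```text
(no output)
```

View pics/crops.png

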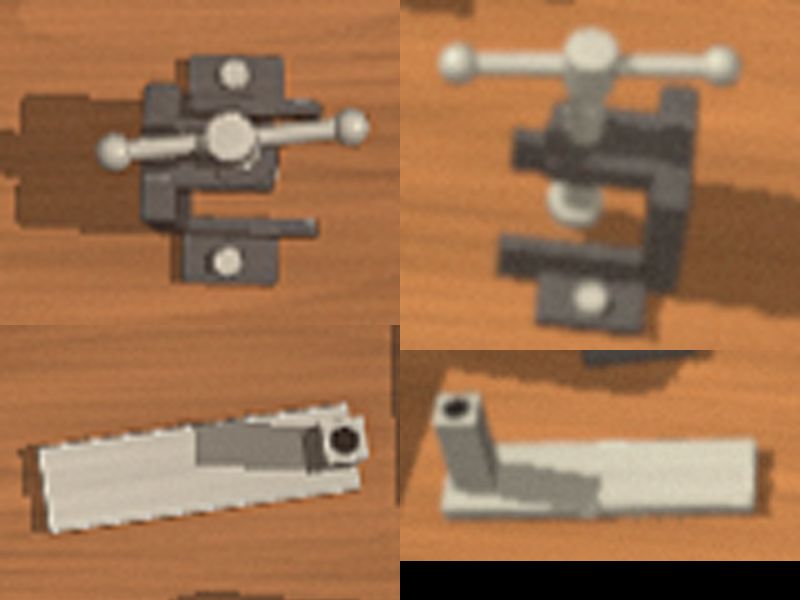

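The mouth opens to the right in the top view (towards −y). The near cheek's end is at about top px (258,226) and the far one's at (259,201). I'll take coarse positions from these before moving the wrist camera closer.

```bash
cat > h.py <<'E'
import numpy as np,cv2
def ray(c,uv):
    uv=np.atleast_2d(uv).astype(float);R,t=c["R"],c["t"]
    d=np.c_[(uv[:,0]-c["cx"])/c["fx"],(uv[:,1]-c["cy"])/c["fy"],np.ones(len(uv))]@R
    return -R.T@t,d
def plane(c,uv,z):
    o,d=ray(c,uv);return o+d*((z-o[2])/d[:,2])[:,None]
def tri(c1,p1,c2,p2):
    A=np.zeros((3,3));b=np.zeros(3)
    for c,p in((c1,p1),(c2,p2)):
        o,d=ray(c,p);d=d[0]/np.linalg.norm(d);M=np.eye(3)-np.outer(d,d);A+=M;b+=M@o
    return np.linalg.solve(A,b)
def wristcam():
    from plant import readout,camera
    o=readout.get_obs();c=dict(camera("wrist"));H=np.array(c["hand_eye"])
    Rw=o["tool_rot"]@H[:3,:3];tw=o["tool_rot"]@H[:3,3]+o["eef_pos"]
    c["R"]=Rw.T;c["t"]=-Rw.T@tw;return c
E
python3 - <<'E'
from h import *
np.set_printoptions(precision=4,suppress=True)
T=dict(np.load("top.npz"));S=dict(np.load("scene.npz"))
a=lambda x,y:(195+x/5,180+y/5); b=lambda x,y:(335+x/4.444,205+(y-325)/4.444)
c=lambda x,y:(290+(x-400)/5,205+y/5); d=lambda x,y:(140+(x-400)/4.21,185+(y-350)/4.21)
print("ballL",tri(T,a(114,151),S,c(457,63)));print("ballR",tri(T,a(351,128),S,c(720,65)))
print("post top",tri(T,b(343,440),S,d(457,408)))
print("post top rect", plane(T,[b(343,440)],.07))
print("plate tongue corners",plane(T,[b(40,452),b(54,531)],.01), "other end",plane(T,[b(345,405),b(360,487)],.01))
print("cheek ends",plane(T,[a(320,107),a(317,228)],.026))
E
```

```text
ballL [0.5368 0.1315 0.1355]
ballR [0.5391 0.1323 0.1293]
post top [ 0.4731 -0.2817  0.0673]
post top rect [[ 0.4729 -0.2811  0.07  ]]
plate tongue corners [[ 0.4754 -0.119   0.01  ]
 [ 0.4295 -0.1255  0.01  ]] other end [[ 0.4985 -0.2956  0.01  ]
 [ 0.4508 -0.302   0.01  ]]
cheek ends [[0.5622 0.0975 0.026 ]
 [0.4997 0.1    0.026 ]]
```

Call:
{"api": "play_rows", "payload": {"deltas": [[[-0.0295,-0.031,-0.0067],0],[[-0.059,-0.062,-0.0134],0],[[-0.0885,-0.093,-0.02],0],[[-0.118,-0.124,-0.0267],0],[[-0.1475,-0.155,-0.0333],0]], "grip": 0}}

```text
time: 0.6
eef_pos: [0.2992, 0.3897, 0.2559]
tool_rot: [[-0.94, 0.341, -0.0], [0.341, 0.94, -0.0], [0.0, -0.0, -1.0]]
force: [0.6, -0.5, 0.4]
gripper_width: 0.0878
grip_force: 0.0
```

Call:
{"api": "play_rows", "payload": {"deltas": [[[-0.0295,-0.031,-0.0067],0.12],[[-0.059,-0.062,-0.0134],0.24],[[-0.0885,-0.093,-0.02],0.36],[[-0.118,-0.124,-0.0267],0.48],[[-0.1475,-0.155,-0.0333],0.6]]}}

```text
time: 1.1
eef_pos: [0.3849, 0.1938, 0.2895]
tool_rot: [[-0.579, 0.815, -0.0], [0.815, 0.579, 0.0], [0.0, 0.0, -1.0]]
force: [-0.4, -0.2, 0.8]
gripper_width: 0.088
grip_force: 0.0
```

```bash
cat >> h.py <<'E'
def go(P,ydir=None):
    """tool deltas from the measured pose to world TCP P and tool-y heading ydir (deg, mod 180)"""
    from plant import readout
    o=readout.get_obs();R=o["tool_rot"];d=R.T@(np.array(P)-o["eef_pos"])
    a=np.degrees(np.arctan2(R[1,1],R[0,1]));w=0
    if ydir is not None: w=-((ydir-a+90)%180-90)
    print("t",round(o["time"],2),"pos",o["eef_pos"].round(4),"ydir",a.round(2),"delta",d.round(4),"yaw",np.radians(w).round(4),"q7",o["joint_pos"][6].round(1),"F",o["force"].round(1),"w",round(o["gripper_width"],4))
E
python3 -c "
from h import *
go((.47,0.0,.33),4)
from plant import camera
print(camera('wrist')['hand_eye'],camera('wrist')['fx'])"
```

```text
t 1.1 pos [0.3849 0.1938 0.2895] ydir 35.41 delta [-0.2072 -0.043  -0.0406] yaw 0.5483 q7 2.4 F [-0.4 -0.2  0.8] w 0.088
[[ 8.35741751e-04 -9.58786336e-01 -2.84126845e-01  7.85324292e-02]
 [ 9.99999418e-01  9.95179957e-04 -4.16798630e-04 -5.58297160e-04]
 [ 6.82378173e-04 -2.84126331e-01  9.58786609e-01 -1.62129158e-01]
 [ 0.00000000e+00  0.00000000e+00  0.00000000e+00  1.00000000e+00]] 343.13254830565904
```

Call:
{"api": "play_rows", "payload": {"deltas": [[[-0.04,0.0,0.005],0.11],[[-0.08,0.0,0.015],0.22],[[-0.12,0.0,0.025],0.33],[[-0.16,0.0,0.035],0.44],[[-0.19,-0.01,0.04],0.548]]}}

```text
time: 1.7
eef_pos: [0.4884, 0.0343, 0.2482]
tool_rot: [[-0.071, 0.997, -0.001], [0.997, 0.071, -0.001], [-0.001, -0.001, -1.0]]
force: [0.7, 0.7, 0.1]
gripper_width: 0.0878
grip_force: 0.0
```

Run:
```python
from h import *
go((.49,0,.25),4)
c=wristcam();np.savez("w1.npz",**c);cv2.imwrite("pics/w1.png",cv2.resize(c["frame"],(800,600),interpolation=cv2.INTER_CUBIC)[:,:,::-1])
```

```text
t 1.7 pos [0.4884 0.0343 0.2482] ydir 4.09 delta [-0.0344 -0.0009 -0.0018] yaw 0.0016 q7 -0.3 F [0.7 0.7 0.1] w 0.0878
```

View pics/w1.png

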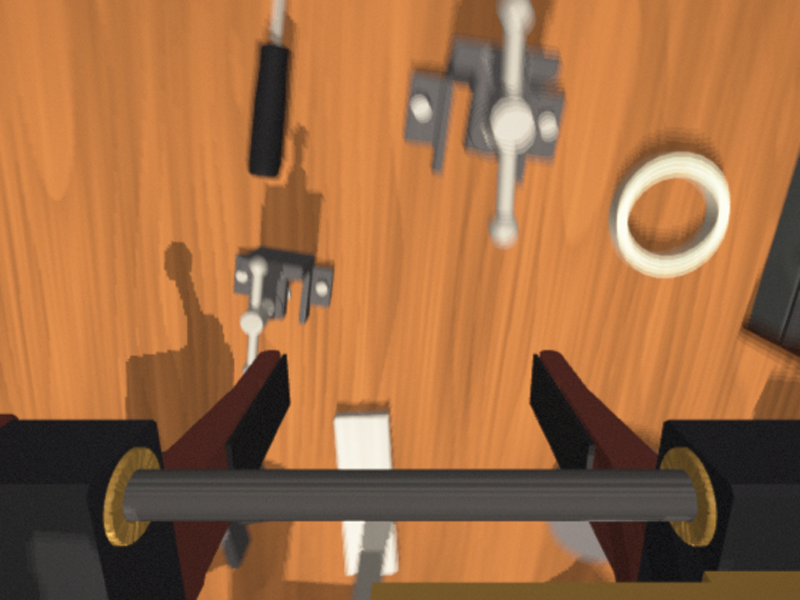

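The wrist view (800x600 scale) shows the clamp at about (490,110), with the left cheek's mouth end at (438,172) and the handle balls at (517,10) and (503,232). The tongue end of the foot is at (362,412). I'll take a centred close view of the clamp next.

Call:
{"api": "play_rows", "payload": {"deltas": [[[0.02,0.005,0],0],[[0.04,0.013,0],0],[[0.06,0.021,0],0],[[0.067,0.025,0],0],[[0.067,0.025,0],0]]}}

```text
time: 2.25
eef_pos: [0.5072, 0.1054, 0.2488]
tool_rot: [[-0.078, 0.997, -0.001], [0.997, 0.078, -0.0], [-0.0, -0.001, -1.0]]
force: [-0.5, -1.1, 0.9]
gripper_width: 0.0878
grip_force: 0.0
```

Run:
```python
from h import *
go((.52,.1,.25),4)
c=wristcam();np.savez("w2.npz",**c)
f=c["frame"]
# project estimated clamp centre
p=c["R"]@np.array([.531,.13,.03])+c["t"];u=int(c["fx"]*p[0]/p[2]+c["cx"]);v=int(c["fy"]*p[1]/p[2]+c["cy"]);print(u,v)
x0,y0=max(0,u-80),max(0,v-80);print(x0,y0)
cv2.imwrite("pics/w2.png",cv2.resize(f[y0:y0+150,x0:x0+160],(800,750),interpolation=cv2.INTER_CUBIC)[:600,:,::-1])
```

```text
t 2.25 pos [0.5072 0.1054 0.2488] ydir 4.47 delta [-0.0064  0.0123 -0.0012] yaw 0.0082 q7 -6.5 F [-0.5 -1.1  0.9] w 0.0878
310 159
230 79
```

View pics/w2.png

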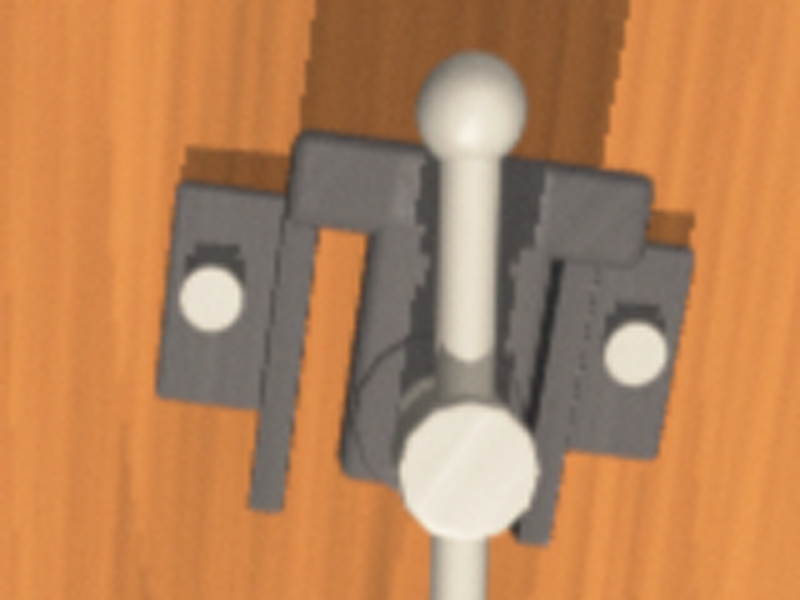

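The crop shows the clamp clearly. The left cheek's mouth corners are at crop px (248,508) and (283,511), and the right cheek's outer corner is at (549,545). The left inner edge runs up to (317,228), the boss is at (469,470) and the ball at (472,105).

Run:
```python
from h import *
np.set_printoptions(precision=4,suppress=True)
w1=dict(np.load("w1.npz"));w2=dict(np.load("w2.npz"));T=dict(np.load("top.npz"));S=dict(np.load("scene.npz"))
q=lambda x,y:((230+(x-2)/5),(79+(y-2)/5))
P=plane(w2,[q(248,508),q(283,511),q(549,545),q(517,541),q(317,228),q(260,407)],.026)
print(P)
e=P[2]-P[0];print("outer width",np.linalg.norm(e),"mouth mid",(P[2]+P[0])/2,"heading from ends",np.degrees(np.arctan2(e[1],e[0]))+90)
e=P[4]-P[1];print("heading from inner edge",np.degrees(np.arctan2(e[1],e[0])))
# base-lug edge headings at low height
L=plane(w2,[q(178,182),q(158,395),q(693,250),q(657,459)],.008)
for i in(0,2):
    e=L[i]-L[i+1];print("lug heading",np.degrees(np.arctan2(e[1],e[0])),np.linalg.norm(e))
C=plane(w2,[q(297,135),q(652,178)],.072);e=C[1]-C[0];print("column",C,np.degrees(np.arctan2(e[1],e[0]))+90,np.linalg.norm(e))
a=lambda x,y:(195+x/5,180+y/5); c=lambda x,y:(290+(x-400)/5,205+y/5)
bw=lambda x,y:(x*.7,y*.7)
print("boss w1w2",tri(w1,bw(512,122),w2,q(469,470)),"w2-S",tri(w2,q(469,470),S,c(592,50)),"T-S",tri(T,a(230,136),S,c(592,50)))
print("ball far w2-S",tri(w2,q(472,105),S,c(720,65)),"T-S",tri(T,a(114,151),S,c(720,65)))
print("ball near T-S",tri(T,a(351,128),S,c(457,63)),"w1-T",tri(w1,bw(503,232),T,a(351,128)))
```

```text
[[0.4979 0.1033 0.026 ]
 [0.5059 0.1033 0.026 ]
 [0.5675 0.1002 0.026 ]
 [0.56   0.1005 0.026 ]
 [0.5084 0.1664 0.026 ]
 [0.4989 0.1265 0.026 ]]
outer width 0.06960884229619048 mouth mid [0.5327 0.1017 0.026 ] heading from ends 87.39871602210145
heading from inner edge 87.77123463884902
lug heading 87.95275820637947 0.0484823232377748
lug heading 88.30513515505245 0.04855913069581126
column [[0.5023 0.1852 0.072 ]
 [0.5702 0.1827 0.072 ]] 87.90543808801141 0.06802964650025599
boss w1w2 [0.5361 0.133  0.1246] w2-S [0.5348 0.134  0.1288] T-S [0.534  0.1337 0.1278]
ball far w2-S [0.5299 0.191  0.1188] T-S [0.5295 0.1903 0.1184]
ball near T-S [0.538  0.0761 0.117 ] w1-T [0.5349 0.0748 0.1437]
```

Run:
```python
from h import *
np.set_printoptions(precision=4,suppress=True)
T=dict(np.load("top.npz"));S=dict(np.load("scene.npz"))
print("big balls",tri(T,(443,298),S,(146,121)),tri(T,(374,318),S,(211,116)))
print("big column/cheek",plane(T,[(370,275),(412,335),(385,275)],.04))
print("pedal",plane(T,[(440,150),(418,150)],.04))
w1=dict(np.load("w1.npz"))
# tongue corners in w1 (800-scale -> native)
print("tongue w1",plane(w1,[(335*.7,412*.7),(389*.7,409*.7)],.01))
go((.473,-.2815,.15),7.4)
```

```text
big balls [ 0.3113 -0.3224  0.1668] [ 0.2698 -0.1687  0.1597]
big column/cheek [[ 0.3676 -0.1777  0.04  ]
 [ 0.2185 -0.275   0.04  ]
 [ 0.3668 -0.2149  0.04  ]]
pedal [[ 0.6805 -0.3672  0.04  ]
 [ 0.6821 -0.3115  0.04  ]]
tongue w1 [[ 0.4303 -0.1188  0.01  ]
 [ 0.4794 -0.1121  0.01  ]]
t 2.3 pos [0.507  0.1041 0.2489] ydir 4.37 delta [-0.3819 -0.0633  0.0992] yaw -0.0528 q7 -6.5 F [ 0.9 -0.4  0.3] w 0.0881
```

Call:
{"api": "play_rows", "payload": {"deltas": [[[-0.045,-0.008,0.0],0],[[-0.09,-0.016,0.0],-0.02],[[-0.135,-0.023,0.0],-0.03],[[-0.18,-0.03,0.0],-0.04],[[-0.225,-0.037,0.0],-0.053]]}}

```text
time: 2.8
eef_pos: [0.486, -0.1258, 0.2496]
tool_rot: [[-0.127, 0.992, 0.001], [0.992, 0.127, 0.0], [0.0, 0.001, -1.0]]
force: [1.1, 0.2, 0.1]
gripper_width: 0.0879
grip_force: 0.0
```

```bash
python3 -c "
from h import *
go((.473,-.2815,.12),7.4)"
```

```text
t 2.8 pos [ 0.486  -0.1258  0.2496] ydir 7.3 delta [-0.1528 -0.0328  0.1295] yaw -0.0018 q7 23.7 F [1.1 0.2 0.1] w 0.0879
```

Call:
{"api": "play_rows", "payload": {"deltas": [[[-0.035,-0.008,0.028],0],[[-0.07,-0.016,0.056],0],[[-0.105,-0.023,0.084],0],[[-0.14,-0.03,0.112],0],[[-0.153,-0.033,0.13],0]]}}

```text
time: 3.3
eef_pos: [0.4713, -0.2834, 0.1178]
tool_rot: [[-0.123, 0.992, -0.002], [0.992, 0.123, -0.002], [-0.001, -0.002, -1.0]]
force: [0.3, 0.8, -0.0]
gripper_width: 0.0878
grip_force: 0.0
```

Run:
```python
from h import *
go((.473,-.2815,.021),7.4)
c=wristcam();np.savez("w3.npz",**c);cv2.imwrite("pics/w3.png",c["frame"][:,:,::-1])
```

```text
t 3.3 pos [ 0.4713 -0.2834  0.1178] ydir 7.05 delta [0.0018 0.0021 0.0968] yaw -0.0061 q7 50.5 F [ 0.3  0.8 -0. ] w 0.0878
```

View pics/w3.png

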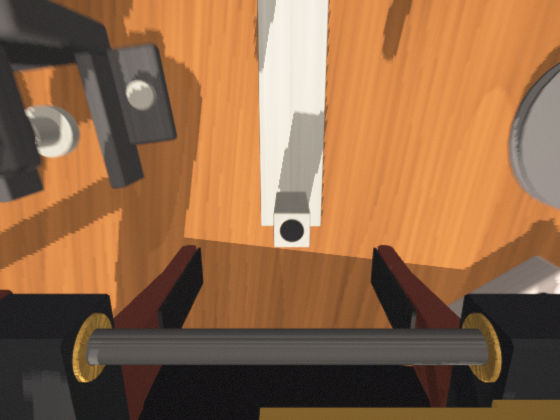

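The post top is at (292,230), between the open fingers, and the plate edges run nearly vertical, so the yaw matches.

Run:
```python
from h import *
np.set_printoptions(precision=4,suppress=True)
c=dict(np.load("w3.npz"));print(plane(c,[(292,229)],.07))
P=plane(c,[(263,225),(261,60),(321,225),(325,60)],.01);print(P)
for i in(0,2):
    e=P[i+1]-P[i];print(np.degrees(np.arctan2(e[1],e[0])))
```

```text
[[ 0.4736 -0.2805  0.07  ]]
[[ 0.4528 -0.3014  0.01  ]
 [ 0.4381 -0.1754  0.01  ]
 [ 0.5007 -0.2954  0.01  ]
 [ 0.4843 -0.1697  0.01  ]]
96.63361423939713
97.43128809362356
```

Call:
{"api": "play_rows", "payload": {"deltas": [[[0.0026,0.0026,0.025],0],[[0.0026,0.0026,0.05],0],[[0.0026,0.0026,0.075],0],[[0.0026,0.0026,0.094],0],[[0.0026,0.0026,0.094],0]]}}

```text
time: 3.85
eef_pos: [0.4746, -0.2753, 0.0238]
tool_rot: [[-0.127, 0.992, -0.003], [0.992, 0.127, 0.001], [0.002, -0.003, -1.0]]
force: [-1.1, -0.1, 0.4]
gripper_width: 0.0879
grip_force: 0.0
```

Call:
{"api": "play_rows", "payload": {"deltas": [[[0,0,0],0],[[0,0,0],0],[[0,0,0],0],[[0,0,0],0],[[0,0,0],0]], "grip": 255}}

```text
time: 4.35
eef_pos: [0.4767, -0.2761, 0.0258]
tool_rot: [[-0.128, 0.992, 0.001], [0.992, 0.128, -0.0], [-0.0, 0.001, -1.0]]
force: [0.5, -0.7, -0.4]
gripper_width: 0.0513
grip_force: 0.0
```

Call:
{"api": "play_rows", "payload": {"deltas": [[[0,0,0],0],[[0,0,0],0],[[0,0,0],0],[[0,0,0],0],[[0,0,0],0]]}}

```text
time: 4.85
eef_pos: [0.4755, -0.2763, 0.0252]
tool_rot: [[-0.127, 0.992, -0.001], [0.992, 0.127, 0.0], [0.0, -0.001, -1.0]]
force: [-4.3, -1.3, 3.4]
gripper_width: 0.024
grip_force: 30.0
```

Run:
```python
from h import *
from plant import readout
np.set_printoptions(precision=4,suppress=True)
# target: post placed 30 mm short of the mouth: tip at mouth-0.03, heading 87.9
u=np.array([np.cos(np.radians(87.9)),np.sin(np.radians(87.9)),0]);m=np.array([.5327,.1017,0])
p=m-u*(.03+.163);p[2]=readout.get_obs()["eef_pos"][2];print(p,readout.get_obs()["grip_force"])
go(p,-2.1)
```

```text
[ 0.5256 -0.0912  0.0252] 29.996366500854492
t 4.85 pos [ 0.4755 -0.2763  0.0252] ydir 7.32 delta [ 0.1773  0.0733 -0.0001] yaw 0.1644 q7 55.0 F [-4.3 -1.3  3.4] w 0.024
```

Call:
{"api": "play_rows", "payload": {"deltas": [[[0.018,0.0073,0],0.016],[[0.036,0.0147,0],0.033],[[0.054,0.022,0],0.05],[[0.072,0.0293,0],0.066],[[0.09,0.037,0],0.082]]}}

```text
time: 5.35
eef_pos: [0.5017, -0.1821, 0.0251]
tool_rot: [[-0.045, 0.999, 0.0], [0.999, 0.045, -0.001], [-0.001, 0.0, -1.0]]
force: [-0.2, -3.6, -0.6]
gripper_width: 0.0238
grip_force: 30.0
```

Run:
```python
from h import *
go((.5256,-.0952,.0252),-2.1)
```

```text
t 5.35 pos [ 0.5017 -0.1821  0.0251] ydir 2.56 delta [ 0.0857  0.0278 -0.0001] yaw 0.0814 q7 41.5 F [-0.2 -3.6 -0.6] w 0.0238
```

Call:
{"api": "play_rows", "payload": {"deltas": [[[0.02,0.0065,0],0.02],[[0.04,0.013,0],0.04],[[0.06,0.02,0],0.06],[[0.08,0.026,0],0.0814],[[0.08,0.026,0],0.0814]]}}

```text
time: 5.85
eef_pos: [0.5251, -0.0978, 0.0252]
tool_rot: [[0.032, 0.999, 0.001], [0.999, -0.032, 0.001], [0.001, 0.001, -1.0]]
force: [1.1, 0.7, -5.0]
gripper_width: 0.0237
grip_force: 30.0
```

Run:
```python
from h import *
go((.5256,-.0952,.0252),-2.1)
from plant import camera
c=camera("top");np.savez("t2.npz",**c);f=c["frame"]
im=cv2.resize(f[185:275,200:320],(800,600),interpolation=cv2.INTER_CUBIC)
cv2.imwrite("pics/t2.png",im[:,:,::-1])
```

```text
t 5.85 pos [ 0.5251 -0.0978  0.0252] ydir -1.85 delta [ 0.0026  0.0004 -0.    ] yaw 0.0044 q7 29.1 F [ 1.1  0.7 -5. ] w 0.0237
```

View pics/t2.png

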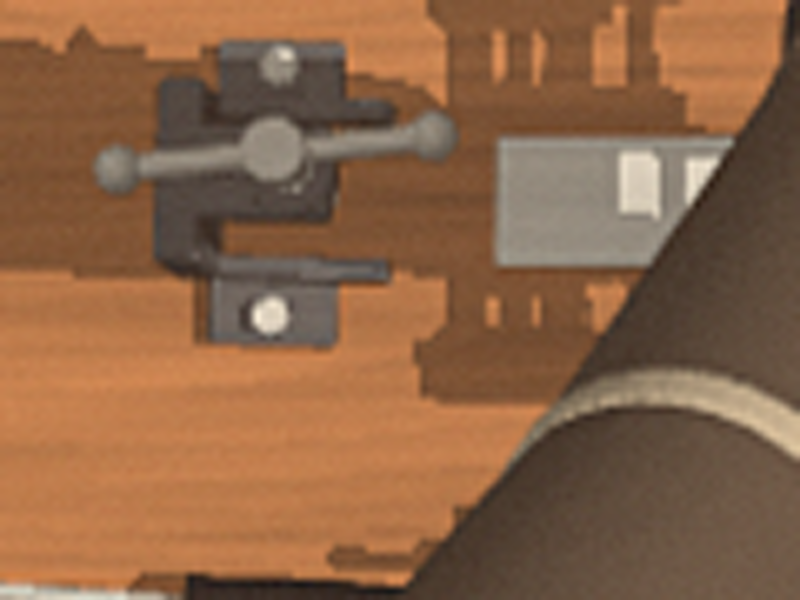

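The tongue end is visible, with corners at crop (497,140) and (497,266). The cheek ends are at about (393,101–123) and (390,262–282). I'll compare them in this one view.

Run:
```python
from h import *
np.set_printoptions(precision=4,suppress=True)
c=dict(np.load("t2.npz"));q=lambda x,y:(200+(x-3)/6.667,185+(y-3)/6.667)
P=plane(c,[q(497,139),q(497,266)],.01);print("tip corners",P,"mid",P.mean(0),np.linalg.norm(P[0]-P[1]))
e=plane(c,[q(497,266),q(640,266),q(497,137),q(730,137)],.01)
for i in(0,2):
    d=e[i]-e[i+1];print("heading",np.degrees(np.arctan2(d[1],d[0])))
C=plane(c,[q(393,101),q(390,282)],.026);print("cheek outer",C,C.mean(0),np.linalg.norm(C[0]-C[1]))
C=plane(c,[q(393,123),q(390,262)],.026);print("cheek inner",C,C.mean(0),np.linalg.norm(C[0]-C[1]))
```

```text
tip corners [[0.5531 0.0595 0.01  ]
 [0.5034 0.0605 0.01  ]] mid [0.5283 0.06   0.01  ] 0.04972386290154969
heading 88.60701225486615
heading 88.54927302363271
cheek outer [[0.5666 0.0987 0.026 ]
 [0.4965 0.101  0.026 ]] [0.5316 0.0998 0.026 ] 0.07016113624066574
cheek inner [[0.5581 0.0988 0.026 ]
 [0.5042 0.1009 0.026 ]] [0.5312 0.0998 0.026 ] 0.05388012400844382
```

Call:
{"api": "play_rows", "payload": {"deltas": [[[0.004,0.0008,0],0.006],[[0.015,0.001,0],0.006],[[0.027,0.001,0],0.006],[[0.039,0.0011,0],0.006],[[0.045,0.0012,0],0.006]]}}

```text
time: 6.4
eef_pos: [0.5267, -0.0549, 0.0252]
tool_rot: [[0.041, 0.999, -0.0], [0.999, -0.041, 0.0], [0.0, -0.0, -1.0]]
force: [-0.8, -3.5, -2.5]
gripper_width: 0.0239
grip_force: 30.0
```

Run:
```python
from h import *
u=np.array([np.cos(np.radians(87.9)),np.sin(np.radians(87.9)),0])
go(np.array([.5316,.0998,.0252])-u*.163,-2.1)
from plant import camera
c=camera("top");np.savez("t3.npz",**c);f=c["frame"]
im=cv2.resize(f[185:245,215:295],(800,600),interpolation=cv2.INTER_CUBIC)
cv2.imwrite("pics/t3.png",im[:,:,::-1])
```

```text
t 6.4 pos [ 0.5267 -0.0549  0.0252] ydir -2.33 delta [-0.0082 -0.0007 -0.    ] yaw -0.004 q7 24.2 F [-0.8 -3.5 -2.5] w 0.0239
```

View pics/t3.png

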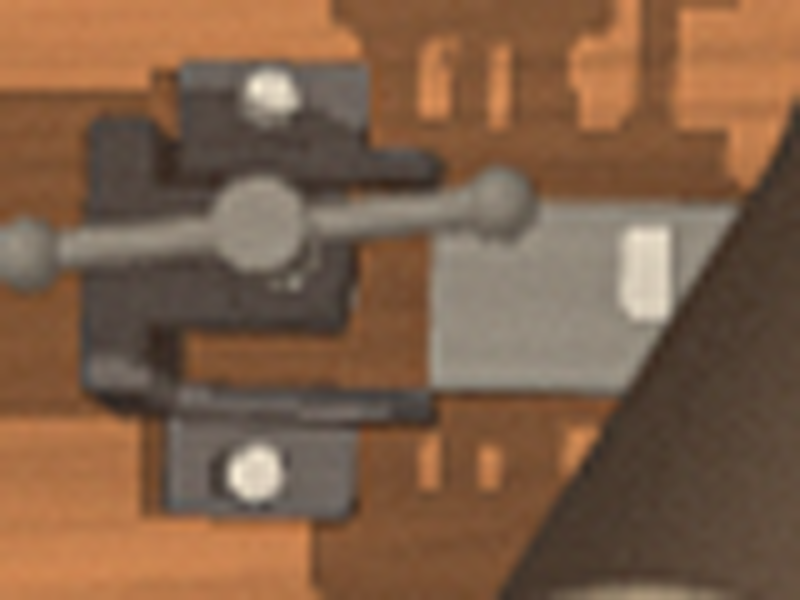

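The tongue end is at the mouth: edge at x≈430, corners near (432,203) and (430,388). The cheek inner edges at the ends are near (440,184) and (436,391).

Run:
```python
from h import *
np.set_printoptions(precision=4,suppress=True)
c=dict(np.load("t3.npz"));q=lambda x,y:(215+(x-4.5)/10,185+(y-4.5)/10)
print("tip low corner",plane(c,[q(430,388)],.01),"top edge",plane(c,[q(560,203),q(720,206)],.01),"low edge",plane(c,[q(450,388),q(620,389)],.01))
C=plane(c,[q(440,152),q(436,423)],.026);print("cheek outer",C,C.mean(0),np.linalg.norm(C[0]-C[1]))
C=plane(c,[q(440,183),q(436,391)],.026);print("cheek inner",C,C.mean(0),np.linalg.norm(C[0]-C[1]))
```

```text
tip low corner [[0.5073 0.1033 0.01  ]] top edge [[0.5548 0.0687 0.01  ]
 [0.553  0.0272 0.01  ]] low edge [[0.5072 0.0981 0.01  ]
 [0.5058 0.0541 0.01  ]]
cheek outer [[0.5665 0.0986 0.026 ]
 [0.4965 0.1007 0.026 ]] [0.5315 0.0996 0.026 ] 0.0700335472712429
cheek inner [[0.5585 0.0987 0.026 ]
 [0.5047 0.1006 0.026 ]] [0.5316 0.0996 0.026 ] 0.053755564573521125
```

Call:
{"api": "play_rows", "payload": {"deltas": [[[0.01,0.0,0],-0.002],[[0.02,0.0,0],-0.003],[[0.03,0.0,0],-0.003],[[0.04,-0.0001,0],-0.003],[[0.046,-0.0002,0],-0.003]]}}

```text
time: 6.95
eef_pos: [0.5284, -0.0086, 0.0252]
tool_rot: [[0.037, 0.999, -0.0], [0.999, -0.037, 0.0], [0.0, -0.0, -1.0]]
force: [0.8, -3.0, -3.7]
gripper_width: 0.024
grip_force: 30.0
```

Call:
{"api": "play_rows", "payload": {"deltas": [[[0.002,0,0],0],[[0.004,0,0],0],[[0.006,0,0],0],[[0.008,0,0],0],[[0.008,0,0],0]]}}

```text
time: 7.45
eef_pos: [0.5286, -0.0018, 0.0252]
tool_rot: [[0.038, 0.999, -0.0], [0.999, -0.038, 0.0], [0.0, -0.0, -1.0]]
force: [0.3, -0.6, -3.7]
gripper_width: 0.0238
grip_force: 30.0
```

Run:
```python
from h import *
go(np.array([.5292,.0048,.0252]),-2.1)
```

```text
t 7.45 pos [ 0.5286 -0.0018  0.0252] ydir -2.2 delta [ 0.0066  0.0004 -0.    ] yaw -0.0017 q7 18.8 F [ 0.3 -0.6 -3.7] w 0.0238
```

Call:
{"api": "play_rows", "payload": {"deltas": [[[0.0015,0,0],0],[[0.003,0,0],0],[[0.0045,0,0],0],[[0.006,0,0],0],[[0.0075,0,0],0]]}}

```text
time: 7.95
eef_pos: [0.529, 0.0056, 0.0252]
tool_rot: [[0.038, 0.999, -0.0], [0.999, -0.038, -0.0], [-0.0, -0.0, -1.0]]
force: [0.7, -1.9, -4.4]
gripper_width: 0.0239
grip_force: 30.0
```

Call:
{"api": "play_rows", "payload": {"deltas": [[[0.001,0,0],0],[[0.002,0,0],0],[[0.003,0,0],0],[[0.003,0,0],0],[[0.003,0,0],0]]}}

```text
time: 8.45
eef_pos: [0.5291, 0.0087, 0.0252]
tool_rot: [[0.038, 0.999, -0.0], [0.999, -0.038, 0.0], [0.0, -0.0, -1.0]]
force: [0.0, -0.7, -5.1]
gripper_width: 0.0241
grip_force: 30.0
```

Call:
{"api": "play_rows", "payload": {"deltas": [[[0.001,0,0],0],[[0.002,0,0],0],[[0.003,0,0],0],[[0.003,0,0],0],[[0.003,0,0],0]]}}

```text
time: 8.95
eef_pos: [0.529, 0.009, 0.0255]
tool_rot: [[0.04, 0.999, 0.0], [0.999, -0.04, -0.002], [-0.002, 0.0, -1.0]]
force: [-2.1, -7.5, -0.6]
gripper_width: 0.0241
grip_force: 30.0
```

Call:
{"api": "play_rows", "payload": {"deltas": [[[-0.001,0,0],0],[[-0.002,0,0],0],[[-0.002,0,0],0],[[-0.002,0,0],0],[[-0.002,0,0],0]]}}

```text
time: 9.45
eef_pos: [0.5291, 0.009, 0.0253]
tool_rot: [[0.039, 0.999, -0.0], [0.999, -0.039, -0.0], [-0.0, 0.0, -1.0]]
force: [-1.0, -5.2, -2.8]
gripper_width: 0.024
grip_force: 30.0
```

Call:
{"api": "play_rows", "payload": {"deltas": [[[0,0,0],0],[[0,0,0],0],[[0,0,0],0],[[0,0,0],0],[[0,0,0],0]], "grip": 0}}

```text
time: 9.95
eef_pos: [0.5292, 0.0098, 0.0253]
tool_rot: [[0.038, 0.999, 0.0], [0.999, -0.038, 0.0], [0.0, 0.0, -1.0]]
force: [-0.3, -0.1, 0.3]
gripper_width: 0.0604
grip_force: 0.0
```

Call:
{"api": "play_rows", "payload": {"deltas": [[[0,0,-0.01],0],[[0,0,-0.04],0],[[0,0,-0.08],0],[[0,0,-0.12],0],[[0,0,-0.15],0]]}}

```text
time: 10.45
eef_pos: [0.5295, 0.009, 0.1782]
tool_rot: [[0.039, 0.999, 0.002], [0.999, -0.039, 0.0], [0.0, 0.002, -1.0]]
force: [-0.0, 0.1, -0.1]
gripper_width: 0.0877
grip_force: 0.0
```

Run:
```python
from h import *
go((.5338,.1334,.2),-2.1)
c=wristcam();np.savez("w4.npz",**c)
from plant import camera
t=camera("top");np.savez("t4.npz",**t)
im=np.zeros((600,800,3),np.uint8)
im[:,:400]=cv2.resize(c["frame"][0:300,180:380],(400,600),interpolation=cv2.INTER_CUBIC)
im[:400,400:]=cv2.resize(t["frame"][185:245,215:275],(400,400),interpolation=cv2.INTER_CUBIC)
cv2.imwrite("pics/w4.png",im[:,:,::-1])
```

```text
t 10.45 pos [0.5295 0.009  0.1782] ydir -2.25 delta [ 0.1245 -0.0006 -0.0218] yaw -0.0026 q7 7.9 F [-0.   0.1 -0.1] w 0.0877
```

View pics/w4.png

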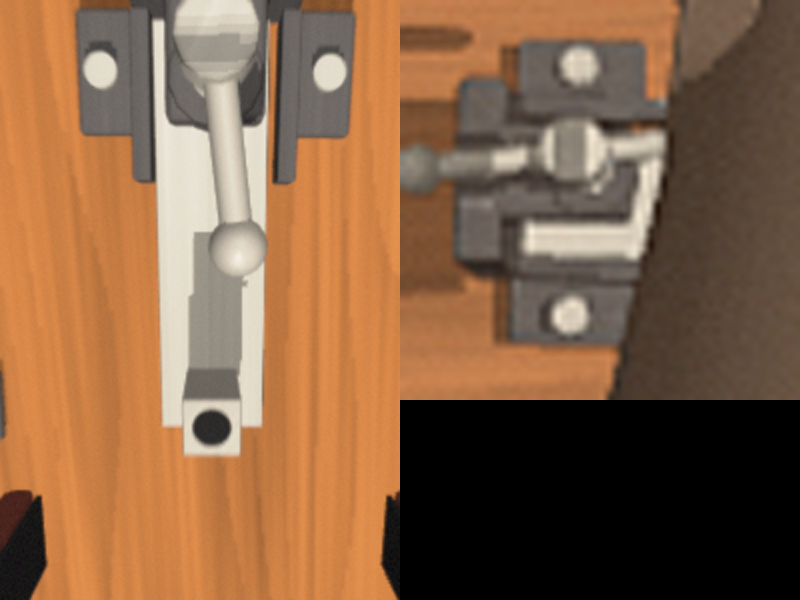

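The foot is centred in the slot and its tongue reaches the column. In the left crop the post is at (212,428), the near ball at (237,247) and the boss at (215,30). Next I'll work out the bar's line and the first grip.

Run:
```python
from h import *
np.set_printoptions(precision=4,suppress=True)
c=dict(np.load("w4.npz"));w2=dict(np.load("w2.npz"));T=dict(np.load("top.npz"));S=dict(np.load("scene.npz"))
q=lambda x,y:(180+x/2-.25,y/2-.25)
print("post",plane(c,[q(212,428)],.07))
print("ball near",plane(c,[q(237,247)],.118),"tri T",tri(c,q(237,247),T,(195+351/5,180+128/5)),"tri S",tri(c,q(237,247),S,(290+57/5,205+63/5)))
print("bar axis pts",plane(c,[q(222,100),q(231,190)],.118))
print("plate rear",plane(c,[q(163,427),q(261,427)],.01))
A=np.array([.5338,.1337])
b=np.array([.538,.0765])
r=(b-A)/np.linalg.norm(b-A);print(np.linalg.norm(b-A),"bar heading",np.degrees(np.arctan2(-r[1],-r[0])))
P=A+r*.032;go((P[0],P[1],.17),np.degrees(np.arctan2(-r[1],-r[0]))-90)
```

```text
post [[0.528  0.0032 0.07  ]]
ball near [[0.5388 0.0773 0.118 ]] tri T [0.5392 0.0768 0.1077] tri S [0.5388 0.0766 0.118 ]
bar axis pts [[0.5356 0.1199 0.118 ]
 [0.5375 0.0944 0.118 ]]
plate rear [[ 0.5026 -0.0139  0.01  ]
 [ 0.5519 -0.0158  0.01  ]]
0.057353988527390154 bar heading 94.19949644022816
t 10.55 pos [0.5315 0.0091 0.1798] ydir -2.23 delta [0.0927 0.001  0.01  ] yaw -0.1123 q7 7.9 F [ 0.5 -0.4  0.2] w 0.0876
```

Call:
{"api": "play_rows", "payload": {"deltas": [[[0.025,0.001,0],-0.03],[[0.05,0.002,0],-0.06],[[0.075,0.002,0],-0.09],[[0.093,0.0027,0],-0.119],[[0.093,0.0027,0],-0.119]]}}

```text
time: 11.05
eef_pos: [0.5351, 0.105, 0.1748]
tool_rot: [[-0.085, 0.996, -0.001], [0.996, 0.085, 0.0], [0.0, -0.001, -1.0]]
force: [-0.9, -0.4, -0.6]
gripper_width: 0.0883
grip_force: 0.0
```

Call:
{"api": "play_rows", "payload": {"deltas": [[[0,0,0],0],[[0,0,0],0],[[0,0,0],0],[[0,0,0],0],[[0,0,0],0]]}}

```text
time: 11.55
eef_pos: [0.5354, 0.1018, 0.1753]
tool_rot: [[-0.08, 0.997, 0.0], [0.997, 0.08, 0.0], [0.0, 0.0, -1.0]]
force: [0.0, 0.7, 0.7]
gripper_width: 0.0879
grip_force: 0.0
```

Run:
```python
from h import *
go((.5368,.1018,.100),4.57)
```

```text
t 11.55 pos [0.5354 0.1018 0.1753] ydir 4.57 delta [-0.0001  0.0014  0.0753] yaw -0.0001 q7 4.5 F [0.  0.7 0.7] w 0.0879
```

Call:
{"api": "play_rows", "payload": {"deltas": [[[0,0.0012,0.02],0],[[0,0.0012,0.04],0],[[0,0.0012,0.06],0],[[0,0.0012,0.075],0],[[0,0.0012,0.075],0]]}}

```text
time: 12.05
eef_pos: [0.5354, 0.102, 0.0985]
tool_rot: [[-0.08, 0.997, -0.003], [0.997, 0.08, -0.001], [-0.001, -0.003, -1.0]]
force: [-0.6, -0.3, 0.5]
gripper_width: 0.0877
grip_force: 0.0
```

Call:
{"api": "play_rows", "payload": {"deltas": [[[0,0,0],0],[[0,0,0],0],[[0,0,0],0],[[0,0,0],0],[[0,0,0],0]], "grip": 255}}

```text
time: 12.55
eef_pos: [0.5368, 0.1025, 0.1006]
tool_rot: [[-0.081, 0.997, 0.001], [0.997, 0.081, 0.0], [0.0, 0.001, -1.0]]
force: [0.2, 0.5, 0.1]
gripper_width: 0.0514
grip_force: 0.0
```

Call:
{"api": "play_rows", "payload": {"deltas": [[[0,0,0],0],[[0,0,0],0],[[0,0,0],0],[[0,0,0],0],[[0,0,0],0]]}}

```text
time: 13.05
eef_pos: [0.5367, 0.1024, 0.1002]
tool_rot: [[-0.081, 0.997, 0.0], [0.997, 0.081, -0.0], [-0.0, 0.0, -1.0]]
force: [3.2, 0.5, -1.1]
gripper_width: 0.0113
grip_force: 1.3
```

```bash
cat >> h.py <<'E'
A=np.array([.5342,.1337])
def feel():
    from plant import readout
    o=readout.get_obs();p=o["eef_pos"][:2]-A;F=o["force"];R=o["tool_rot"]
    print("t %.2f"%o["time"],"pos",o["eef_pos"].round(4),"r %.4f"%np.hypot(*p),"pos-ang %.1f"%np.degrees(np.arctan2(p[1],p[0])),"ydir %.1f"%np.degrees(np.arctan2(R[1,1],R[0,1])),"F_tool",(R.T@F).round(1),"Mz",o["ft_torque"].round(3),"torque p x F %.3f"%(p[0]*F[1]-p[1]*F[0]),"q",o["joint_pos"].round(1),"w %.4f %.0f"%(o["gripper_width"],o["grip_force"]))
def arc(r,dth,n=5,s=1):
    """rows about the screw axis lying at tool +x (s=1) or -x (s=-1)"""
    print([[[round(s*r*(1-np.cos(a)),4),round(-s*r*np.sin(a),4),round(.006*a/2/np.pi,4)],round(a,3)] for a in np.linspace(dth/n,dth,n)])
E
python3 -c "
from h import *
feel();arc(.032,.6)"
```

```text
t 13.05 pos [0.5367 0.1024 0.1002] r 0.0314 pos-ang -85.5 ydir 4.6 F_tool [0.2 3.3 1.1] Mz [-0.196 -0.478 -0.018] torque p x F 0.103 q [-42.8  27.2  35.6 111.5 -21.1  47.8   8.7] w 0.0113 1
[[[np.float64(0.0002), np.float64(-0.0038), np.float64(0.0001)], np.float64(0.12)], [[np.float64(0.0009), np.float64(-0.0076), np.float64(0.0002)], np.float64(0.24)], [[np.float64(0.0021), np.float64(-0.0113), np.float64(0.0003)], np.float64(0.36)], [[np.float64(0.0036), np.float64(-0.0148), np.float64(0.0005)], np.float64(0.48)], [[np.float64(0.0056), np.float64(-0.0181), np.float64(0.0006)], np.float64(0.6)]]
```

Call:
{"api": "play_rows", "payload": {"deltas": [[[0.0002,-0.0038,0.0001],0.12],[[0.0009,-0.0076,0.0002],0.24],[[0.0021,-0.0113,0.0003],0.36],[[0.0036,-0.0148,0.0005],0.48],[[0.0056,-0.0181,0.0006],0.6]]}}

```text
time: 13.55
eef_pos: [0.5188, 0.1066, 0.0998]
tool_rot: [[0.501, 0.866, 0.002], [0.866, -0.501, 0.0], [0.001, 0.001, -1.0]]
force: [2.6, 0.7, -2.6]
gripper_width: 0.0092
grip_force: 30.0
```

```bash
python3 -c "
from h import *
feel()"
```

```text
t 13.55 pos [0.5188 0.1066 0.0998] r 0.0311 pos-ang -119.7 ydir -30.0 F_tool [1.9 1.8 2.6] Mz [ 0.129 -0.48   0.009] torque p x F 0.058 q [-50.9  28.3  45.2 114.2 -26.8  48.2 -20.9] w 0.0092 30
```

Call:
{"api": "play_rows", "payload": {"deltas": [[[0.0002,-0.0038,0.0001],0.12],[[0.0009,-0.0076,0.0002],0.24],[[0.0021,-0.0113,0.0003],0.36],[[0.0036,-0.0148,0.0005],0.48],[[0.0056,-0.0181,0.0006],0.6]]}}

```text
time: 14.05
eef_pos: [0.506, 0.1207, 0.0992]
tool_rot: [[0.902, 0.432, 0.002], [0.432, -0.902, 0.0], [0.002, 0.001, -1.0]]
force: [4.0, 0.3, -3.8]
gripper_width: 0.0094
grip_force: 30.0
```

```bash
python3 -c "
from h import *
feel()"
```

```text
t 14.05 pos [0.506  0.1207 0.0992] r 0.0311 pos-ang -155.2 ydir -64.4 F_tool [3.7 1.5 3.8] Mz [ 0.115 -0.585 -0.002] torque p x F 0.045 q [-59.3  31.1  54.7 115.8 -33.4  50.  -50.3] w 0.0094 30
```

Call:
{"api": "play_rows", "payload": {"deltas": [[[0.0002,-0.0038,0.0001],0.12],[[0.0009,-0.0076,0.0002],0.24],[[0.0021,-0.0113,0.0004],0.36],[[0.0036,-0.0148,0.0007],0.48],[[0.0056,-0.0181,0.0009],0.6]]}}

```text
time: 14.55
eef_pos: [0.5033, 0.1394, 0.0985]
tool_rot: [[0.988, -0.153, 0.002], [-0.153, -0.988, 0.0], [0.002, -0.001, -1.0]]
force: [1.9, -0.1, 0.3]
gripper_width: 0.0092
grip_force: 30.0
```

```bash
python3 -c "
from h import *
feel()"
```

```text
t 14.55 pos [0.5033 0.1394 0.0985] r 0.0314 pos-ang 169.5 ydir -98.8 F_tool [ 1.9 -0.2 -0.3] Mz [-0.079 -0.371  0.092] torque p x F -0.008 q [-66.   36.4  63.6 115.8 -41.1  53.9 -79.3] w 0.0092 30
```

Call:
{"api": "play_rows", "payload": {"deltas": [[[0.0002,-0.0038,0.0001],0.12],[[0.0009,-0.0076,0.0002],0.24],[[0.0021,-0.0113,0.0003],0.36],[[0.0036,-0.0148,0.0005],0.48],[[0.0056,-0.0181,0.0006],0.6]]}}

```text
time: 15.05
eef_pos: [0.5116, 0.1565, 0.098]
tool_rot: [[0.73, -0.684, 0.002], [-0.684, -0.73, 0.0], [0.001, -0.001, -1.0]]
force: [1.9, -0.2, 1.1]
gripper_width: 0.0096
grip_force: 30.0
```

```bash
python3 -c "
from h import *
feel()"
```

```text
t 15.05 pos [0.5116 0.1565 0.098 ] r 0.0322 pos-ang 134.8 ydir -133.1 F_tool [ 1.5 -1.1 -1.1] Mz [-0.017 -0.331  0.091] torque p x F -0.039 q [ -69.9   43.4   71.1  114.2  -48.8   59.9 -108.4] w 0.0096 30
```

Call:
{"api": "play_rows", "payload": {"deltas": [[[0.0001,-0.0029,0.0001],0.09],[[0.0005,-0.0057,0.0002],0.18],[[0.0012,-0.0085,0.0003],0.27],[[0.0021,-0.0113,0.0004],0.36],[[0.0021,-0.0113,0.0004],0.36]]}}

```text
time: 15.55
eef_pos: [0.5209, 0.1634, 0.0976]
tool_rot: [[0.445, -0.895, 0.002], [-0.895, -0.445, -0.0], [0.001, -0.002, -1.0]]
force: [1.4, 2.1, 5.1]
gripper_width: 0.0093
grip_force: 30.0
```

```bash
python3 -c "
from h import *
feel()"
```

```text
t 15.55 pos [0.5209 0.1634 0.0976] r 0.0325 pos-ang 114.1 ydir -153.5 F_tool [-1.3 -2.2 -5.1] Mz [ 0.496 -0.252 -0.033] torque p x F -0.069 q [ -70.6   47.8   74.8  112.8  -52.8   63.8 -126.2] w 0.0093 30
```

Call:
{"api": "play_rows", "payload": {"deltas": [[[0,0,0],0],[[0,0,0],0],[[0,0,0],0],[[0,0,0],0],[[0,0,0],0]], "grip": 0}}

```text
time: 16.05
eef_pos: [0.5196, 0.1629, 0.0971]
tool_rot: [[0.446, -0.895, -0.0], [-0.895, -0.446, 0.0], [-0.0, 0.0, -1.0]]
force: [0.9, 0.5, 1.1]
gripper_width: 0.0454
grip_force: 0.0
```

Call:
{"api": "play_rows", "payload": {"deltas": [[[0,0,-0.01],0],[[0,0,-0.03],0],[[0,0,-0.05],0],[[0,0,-0.05],-0.14],[[0,0,-0.05],-0.28]]}}

```text
time: 16.55
eef_pos: [0.5202, 0.1629, 0.1483]
tool_rot: [[0.68, -0.733, 0.001], [-0.733, -0.68, 0.0], [0.001, -0.001, -1.0]]
force: [-0.1, -0.4, -0.7]
gripper_width: 0.0854
grip_force: 0.0
```

Call:
{"api": "play_rows", "payload": {"deltas": [[[0,0,0],-0.14],[[0,0,0],-0.28],[[0,0,0],-0.42],[[0,0,0],-0.56],[[0,0,0],-0.7]]}}

```text
time: 17.05
eef_pos: [0.5199, 0.1627, 0.1479]
tool_rot: [[0.992, -0.123, 0.001], [-0.123, -0.992, 0.0], [0.001, -0.0, -1.0]]
force: [-0.1, -0.6, -0.2]
gripper_width: 0.0879
grip_force: 0.0
```

Call:
{"api": "play_rows", "payload": {"deltas": [[[0,0,0],-0.14],[[0,0,0],-0.28],[[0,0,0],-0.42],[[0,0,0],-0.56],[[0,0,0],-0.7]]}}

```text
time: 17.55
eef_pos: [0.52, 0.1626, 0.1479]
tool_rot: [[0.838, 0.545, 0.001], [0.545, -0.838, 0.0], [0.001, 0.0, -1.0]]
force: [0.3, 0.5, -0.3]
gripper_width: 0.0879
grip_force: 0.0
```

Call:
{"api": "play_rows", "payload": {"deltas": [[[0,0,0],-0.14],[[0,0,0],-0.28],[[0,0,0],-0.42],[[0,0,0],-0.56],[[0,0,0],-0.7]]}}

```text
time: 18.05
eef_pos: [0.52, 0.1625, 0.1479]
tool_rot: [[0.29, 0.957, 0.001], [0.957, -0.29, -0.0], [0.0, 0.001, -1.0]]
force: [0.4, 1.1, -0.4]
gripper_width: 0.0876
grip_force: 0.0
```

Call:
{"api": "play_rows", "payload": {"deltas": [[[0,0,0],-0.14],[[0,0,0],-0.28],[[0,0,0],-0.42],[[0,0,0],-0.56],[[0,0,0],-0.7]]}}

```text
time: 18.55
eef_pos: [0.5201, 0.1624, 0.1478]
tool_rot: [[-0.395, 0.919, 0.001], [0.919, 0.395, -0.0], [-0.001, 0.001, -1.0]]
force: [-0.6, -0.1, 1.0]
gripper_width: 0.0882
grip_force: 0.0
```

```bash
python3 -c "
from h import *
feel();go((.5210,.1632,.0974),26.5)"
```

```text
t 18.55 pos [0.5201 0.1624 0.1478] r 0.0320 pos-ang 116.2 ydir 23.2 F_tool [ 0.2 -0.6 -1. ] Mz [-0.054  0.036  0.016] torque p x F 0.017 q [-48.6  22.5  33.7 109.2 -15.5  52.7  15.8] w 0.0882 0
t 18.55 pos [0.5201 0.1624 0.1478] ydir 23.24 delta [0.0004 0.0011 0.0504] yaw -0.0569 q7 15.8 F [-0.6 -0.1  1. ] w 0.0882
```

Call:
{"api": "play_rows", "payload": {"deltas": [[[0,0.001,0.015],-0.057],[[0,0.001,0.03],-0.057],[[0,0.001,0.045],-0.057],[[0,0.001,0.05],-0.057],[[0,0.001,0.05],-0.057]]}}

```text
time: 19.05
eef_pos: [0.5205, 0.1628, 0.097]
tool_rot: [[-0.441, 0.897, -0.001], [0.897, 0.441, -0.001], [-0.001, -0.001, -1.0]]
force: [0.1, 0.3, 0.3]
gripper_width: 0.0874
grip_force: 0.0
```

Call:
{"api": "play_rows", "payload": {"deltas": [[[0,0,0],0],[[0,0,0],0],[[0,0,0],0],[[0,0,0],0],[[0,0,0],0]], "grip": 255}}

```text
time: 19.55
eef_pos: [0.5208, 0.1634, 0.0974]
tool_rot: [[-0.442, 0.897, 0.0], [0.897, 0.442, 0.0], [0.0, 0.0, -1.0]]
force: [0.5, -0.4, -0.3]
gripper_width: 0.0513
grip_force: 0.0
```

Call:
{"api": "play_rows", "payload": {"deltas": [[[0,0,0],0],[[0,0,0],0],[[0,0,0],0],[[0,0,0],0],[[0,0,0],0]]}}

```text
time: 20.05
eef_pos: [0.5207, 0.1634, 0.0971]
tool_rot: [[-0.442, 0.897, 0.0], [0.897, 0.442, 0.0], [-0.0, 0.0, -1.0]]
force: [0.1, -0.2, -0.4]
gripper_width: 0.0112
grip_force: 0.0
```

Call:
{"api": "play_rows", "payload": {"deltas": [[[0,0.0,0],0.0],[[-0.0002,0.0038,0.0001],0.12],[[-0.0009,0.0076,0.0002],0.24],[[-0.0021,0.0113,0.0003],0.36],[[-0.0036,0.0148,0.0005],0.48]]}}

```text
time: 20.55
eef_pos: [0.5358, 0.1669, 0.0967]
tool_rot: [[0.027, 1.0, 0.0], [1.0, -0.027, 0.0], [0.0, 0.0, -1.0]]
force: [0.5, -0.9, -0.1]
gripper_width: 0.0091
grip_force: 30.0
```

```bash
python3 -c "
from h import *
feel()"
```

```text
t 20.55 pos [0.5358 0.1669 0.0967] r 0.0332 pos-ang 87.2 ydir -1.5 F_tool [-0.8  0.6  0.1] Mz [-0.064 -0.047  0.123] torque p x F -0.019 q [-50.3  29.5  37.8 109.7 -23.7  48.7  -1.7] w 0.0091 30
```

Call:
{"api": "play_rows", "payload": {"deltas": [[[-0.0002,0.0033,0.0001],0.1],[[-0.0007,0.0066,0.0002],0.2],[[-0.0015,0.0098,0.0003],0.3],[[-0.0026,0.0129,0.0004],0.4],[[-0.004,0.0158,0.0005],0.5]]}}

```text
time: 21.05
eef_pos: [0.5514, 0.1626, 0.0962]
tool_rot: [[0.502, 0.865, 0.0], [0.865, -0.502, 0.0], [0.0, -0.0, -1.0]]
force: [-0.4, -0.1, 0.0]
gripper_width: 0.0091
grip_force: 30.0
```

```bash
python3 -c "
from h import *
feel()"
```

```text
t 21.05 pos [0.5514 0.1626 0.0962] r 0.0336 pos-ang 59.3 ydir -30.1 F_tool [-0.3 -0.3 -0. ] Mz [0.008 0.146 0.052] torque p x F 0.010 q [-53.6  33.1  45.  108.  -29.7  51.3 -24.1] w 0.0091 30
```

Call:
{"api": "play_rows", "payload": {"deltas": [[[-0.0002,0.0033,0.0001],0.1],[[-0.0007,0.0066,0.0002],0.2],[[-0.0015,0.0098,0.0003],0.3],[[-0.0026,0.0129,0.0004],0.4],[[-0.004,0.0158,0.0005],0.5]]}}

```text
time: 21.55
eef_pos: [0.5629, 0.1514, 0.0957]
tool_rot: [[0.855, 0.518, -0.0], [0.518, -0.855, 0.001], [0.0, -0.001, -1.0]]
force: [-0.5, 1.1, 1.7]
gripper_width: 0.0095
grip_force: 30.0
```

```bash
python3 -c "
from h import *
feel()"
```

```text
t 21.55 pos [0.5629 0.1514 0.0957] r 0.0338 pos-ang 31.6 ydir -58.8 F_tool [ 0.2 -1.2 -1.7] Mz [0.113 0.317 0.048] torque p x F 0.041 q [-56.   36.8  52.2 107.1 -35.8  54.1 -46. ] w 0.0095 30
```

Call:
{"api": "play_rows", "payload": {"deltas": [[[-0.0002,0.0033,0.0001],0.1],[[-0.0007,0.0066,0.0002],0.2],[[-0.0015,0.0098,0.0003],0.3],[[-0.0026,0.0129,0.0004],0.4],[[-0.004,0.0158,0.0005],0.5]]}}

```text
time: 22.05
eef_pos: [0.5677, 0.136, 0.0952]
tool_rot: [[0.999, 0.045, -0.0], [0.045, -0.999, 0.001], [-0.0, -0.001, -1.0]]
force: [-1.5, 1.1, 1.4]
gripper_width: 0.0092
grip_force: 30.0
```

```bash
python3 -c "
from h import *
feel()"
```

```text
t 22.05 pos [0.5677 0.136  0.0952] r 0.0336 pos-ang 4.0 ydir -87.4 F_tool [-1.5 -1.1 -1.4] Mz [0.246 0.371 0.058] torque p x F 0.039 q [-58.   40.5  59.1 107.2 -41.7  57.1 -67.8] w 0.0092 30
```

Call:
{"api": "play_rows", "payload": {"deltas": [[[-0.0002,0.0033,0.0001],0.1],[[-0.0007,0.0066,0.0002],0.2],[[-0.0015,0.0098,0.0003],0.3],[[-0.0026,0.0129,0.0004],0.4],[[-0.004,0.0158,0.0005],0.5]]}}

```text
time: 22.55
eef_pos: [0.5645, 0.1203, 0.0947]
tool_rot: [[0.898, -0.439, -0.0], [-0.439, -0.898, 0.001], [-0.001, -0.001, -1.0]]
force: [-0.7, 2.8, 3.0]
gripper_width: 0.0091
grip_force: 30.0
```

```bash
python3 -c "
from h import *
feel()"
```

```text
t 22.55 pos [0.5645 0.1203 0.0947] r 0.0332 pos-ang -23.9 ydir -116.1 F_tool [-1.9 -2.2 -3. ] Mz [ 0.375  0.366 -0.029] torque p x F 0.074 q [-60.   44.3  65.9 108.3 -47.3  60.3 -89.9] w 0.0091 30
```

Call:
{"api": "play_rows", "payload": {"deltas": [[[-0.0002,0.0033,0.0001],0.1],[[-0.0007,0.0066,0.0002],0.2],[[-0.0015,0.0098,0.0003],0.3],[[-0.0026,0.0129,0.0004],0.4],[[-0.004,0.0158,0.0005],0.5]]}}

```text
time: 23.05
eef_pos: [0.5545, 0.1082, 0.0947]
tool_rot: [[0.578, -0.816, 0.001], [-0.816, -0.578, 0.002], [-0.001, -0.002, -1.0]]
force: [-1.2, 2.8, 6.0]
gripper_width: 0.0095
grip_force: 30.1
```

```bash
python3 -c "
from h import *
feel()"
```

```text
t 23.05 pos [0.5545 0.1082 0.0947] r 0.0326 pos-ang -51.4 ydir -144.7 F_tool [-3.  -0.6 -6. ] Mz [0.755 0.241 0.197] torque p x F 0.025 q [ -62.1   48.1   72.4  110.2  -52.4   63.8 -112.4] w 0.0095 30
```

Resistance has started to rise, to about 0.2 N m. The joints are near their range, so I'll take a fresh hold.

Call:
{"api": "play_rows", "payload": {"deltas": [[[0,0,0],0],[[0,0,0],0],[[0,0,0],0],[[0,0,0],0],[[0,0,0],0]], "grip": 0}}

```text
time: 23.55
eef_pos: [0.554, 0.1069, 0.0941]
tool_rot: [[0.581, -0.814, -0.0], [-0.814, -0.581, 0.0], [-0.0, 0.0, -1.0]]
force: [-0.5, -0.3, 0.1]
gripper_width: 0.0454
grip_force: 0.0
```

Call:
{"api": "play_rows", "payload": {"deltas": [[[0,0,-0.01],0],[[0,0,-0.03],0],[[0,0,-0.05],0],[[0,0,-0.05],-0.14],[[0,0,-0.05],-0.28]]}}

```text
time: 24.05
eef_pos: [0.5547, 0.1069, 0.1458]
tool_rot: [[0.786, -0.618, 0.002], [-0.618, -0.786, 0.0], [0.001, -0.001, -1.0]]
force: [-0.3, -0.3, 0.5]
gripper_width: 0.0855
grip_force: 0.0
```

Call:
{"api": "play_rows", "payload": {"deltas": [[[0,0,0],-0.14],[[0,0,0],-0.28],[[0,0,0],-0.42],[[0,0,0],-0.56],[[0,0,0],-0.7]]}}

```text
time: 24.55
eef_pos: [0.5544, 0.1068, 0.1454]
tool_rot: [[0.999, 0.034, 0.001], [0.034, -0.999, 0.0], [0.001, -0.0, -1.0]]
force: [0.0, -0.6, -0.4]
gripper_width: 0.088
grip_force: 0.0
```

Call:
{"api": "play_rows", "payload": {"deltas": [[[0,0,0],-0.14],[[0,0,0],-0.28],[[0,0,0],-0.42],[[0,0,0],-0.56],[[0,0,0],-0.7]]}}

```text
time: 25.05
eef_pos: [0.5545, 0.1066, 0.1454]
tool_rot: [[0.743, 0.67, 0.001], [0.67, -0.743, 0.0], [0.001, 0.001, -1.0]]
force: [-0.1, 0.2, 0.2]
gripper_width: 0.0875
grip_force: 0.0
```

Call:
{"api": "play_rows", "payload": {"deltas": [[[0,0,0],-0.14],[[0,0,0],-0.28],[[0,0,0],-0.42],[[0,0,0],-0.56],[[0,0,0],-0.7]]}}

```text
time: 25.55
eef_pos: [0.5546, 0.1064, 0.1454]
tool_rot: [[0.137, 0.991, 0.001], [0.991, -0.137, -0.0], [0.0, 0.002, -1.0]]
force: [-0.6, -0.1, 1.1]
gripper_width: 0.0877
grip_force: 0.0
```

Call:
{"api": "play_rows", "payload": {"deltas": [[[0,0,0],-0.14],[[0,0,0],-0.28],[[0,0,0],-0.42],[[0,0,0],-0.56],[[0,0,0],-0.7]]}}

```text
time: 26.05
eef_pos: [0.5546, 0.1062, 0.1454]
tool_rot: [[-0.533, 0.846, 0.001], [0.846, 0.533, -0.0], [-0.001, 0.001, -1.0]]
force: [-0.1, -0.6, 0.4]
gripper_width: 0.088
grip_force: 0.0
```

```bash
python3 -c "
from h import *
feel();go((.5545,.1082,.0945),35.3)"
```

```text
t 26.05 pos [0.5546 0.1062 0.1454] r 0.0342 pos-ang -53.4 ydir 32.2 F_tool [-0.5 -0.4 -0.4] Mz [-0.068  0.04   0.026] torque p x F -0.014 q [-40.   24.4  31.9 106.6 -15.7  53.3  31.3] w 0.0880 0
t 26.05 pos [0.5546 0.1062 0.1454] ydir 32.23 delta [0.0017 0.0009 0.0508] yaw -0.0536 q7 31.3 F [-0.1 -0.6  0.4] w 0.088
```

Call:
{"api": "play_rows", "payload": {"deltas": [[[0.001,0.0005,0.015],-0.054],[[0.001,0.0005,0.03],-0.054],[[0.001,0.0005,0.045],-0.054],[[0.001,0.0005,0.051],-0.054],[[0.001,0.0005,0.051],-0.054]]}}

```text
time: 26.55
eef_pos: [0.5532, 0.1077, 0.092]
tool_rot: [[-0.573, 0.819, -0.002], [0.819, 0.573, -0.001], [0.0, -0.002, -1.0]]
force: [0.0, 0.1, -0.6]
gripper_width: 0.0879
grip_force: 0.0
```

Call:
{"api": "play_rows", "payload": {"deltas": [[[0,0,0],0],[[0,0,0],0],[[0,0,0],0],[[0,0,0],0],[[0,0,0],0]], "grip": 255}}

```text
time: 27.05
eef_pos: [0.5541, 0.1081, 0.0934]
tool_rot: [[-0.574, 0.819, 0.0], [0.819, 0.574, 0.0], [-0.0, 0.0, -1.0]]
force: [-0.9, -1.0, 0.6]
gripper_width: 0.0514
grip_force: 0.0
```

Call:
{"api": "play_rows", "payload": {"deltas": [[[0,0,0],0],[[0,0,0],0],[[0,0,0],0],[[0,0,0],0],[[0,0,0],0]]}}

```text
time: 27.55
eef_pos: [0.5539, 0.1081, 0.0931]
tool_rot: [[-0.574, 0.819, -0.0], [0.819, 0.574, 0.0], [0.0, -0.0, -1.0]]
force: [0.1, -0.3, 0.2]
gripper_width: 0.0113
grip_force: 0.0
```

Call:
{"api": "play_rows", "payload": {"deltas": [[[0,0,0],0],[[0.0001,-0.0026,0.0001],0.08],[[0.0004,-0.0053,0.0002],0.16],[[0.0009,-0.0078,0.0002],0.24],[[0.0017,-0.0104,0.0003],0.32]]}}

```text
time: 28.05
eef_pos: [0.5452, 0.1038, 0.0931]
tool_rot: [[-0.285, 0.959, 0.002], [0.959, 0.285, 0.0], [-0.0, 0.002, -1.0]]
force: [2.1, 0.7, -0.7]
gripper_width: 0.0094
grip_force: 30.1
```

```bash
python3 -c "
from h import *
feel()"
```

```text
t 28.05 pos [0.5452 0.1038 0.0931] r 0.0319 pos-ang -69.8 ydir 16.6 F_tool [0.  2.2 0.7] Mz [ 0.155 -0.51   0.234] torque p x F 0.069 q [-41.4  28.3  34.1 110.6 -21.2  47.3  20.7] w 0.0094 30
```

Call:
{"api": "play_rows", "payload": {"deltas": [[[0.0002,-0.0032,0.0001],0.1],[[0.0006,-0.0064,0.0002],0.2],[[0.0014,-0.0095,0.0003],0.3],[[0.0025,-0.0125,0.0004],0.4],[[0.0025,-0.0125,0.0004],0.4]]}}

```text
time: 28.55
eef_pos: [0.5327, 0.1023, 0.093]
tool_rot: [[0.109, 0.994, 0.002], [0.994, -0.109, -0.0], [-0.0, 0.002, -1.0]]
force: [2.0, -0.5, 4.9]
gripper_width: 0.0091
grip_force: 30.1
```

```bash
python3 -c "
from h import *
from plant import camera
feel();camera('top');feel()"
```

```text
t 28.55 pos [0.5327 0.1023 0.093 ] r 0.0315 pos-ang -92.7 ydir -6.3 F_tool [-0.3  2.  -4.9] Mz [-0.31  -0.364  0.187] torque p x F 0.063 q [-46.4  28.8  40.5 112.6 -25.1  47.4   1.6] w 0.0091 30
t 28.60 pos [0.5327 0.1023 0.093 ] r 0.0314 pos-ang -92.7 ydir -6.1 F_tool [-1.3  2.  -4.4] Mz [-0.282 -0.348  0.182] torque p x F 0.060 q [-46.4  28.8  40.4 112.6 -25.   47.4   1.8] w 0.0092 30
```

Call:
{"api": "play_rows", "payload": {"deltas": [[[0.0,-0.0016,0.0001],0.05],[[0.0002,-0.0032,0.0001],0.1],[[0.0004,-0.0048,0.0002],0.15],[[0.0006,-0.0064,0.0002],0.2],[[0.001,-0.0079,0.0003],0.25]]}}

```text
time: 29.1
eef_pos: [0.5255, 0.1037, 0.093]
tool_rot: [[0.349, 0.937, 0.003], [0.937, -0.35, -0.0], [0.001, 0.003, -1.0]]
force: [3.2, -2.6, 7.1]
gripper_width: 0.009
grip_force: 30.5
```

```bash
python3 -c "
from h import *
feel()"
```

```text
t 29.10 pos [0.5255 0.1037 0.093 ] r 0.0312 pos-ang -106.1 ydir -20.5 F_tool [-1.3  3.9 -7.1] Mz [-0.505 -0.548  0.367] torque p x F 0.119 q [-49.7  29.3  44.5 113.7 -27.6  47.7 -10.3] w 0.0090 30
```

Call:
{"api": "play_rows", "payload": {"deltas": [[[0.0,-0.0016,0.0001],0.05],[[0.0002,-0.0032,0.0001],0.1],[[0.0004,-0.0048,0.0002],0.15],[[0.0006,-0.0064,0.0002],0.2],[[0.001,-0.0079,0.0003],0.25]]}}

```text
time: 29.6
eef_pos: [0.5186, 0.1069, 0.0929]
tool_rot: [[0.571, 0.821, 0.003], [0.821, -0.571, -0.001], [0.001, 0.003, -1.0]]
force: [2.6, -3.7, 9.5]
gripper_width: 0.0094
grip_force: 30.9
```

```bash
python3 -c "
from h import *
feel()"
```

```text
t 29.60 pos [0.5186 0.1069 0.0929] r 0.0310 pos-ang -120.1 ydir -34.8 F_tool [-1.5  4.3 -9.5] Mz [-0.859 -0.343  0.462] torque p x F 0.128 q [-53.1  30.2  48.5 114.7 -30.3  48.2 -22.4] w 0.0094 31
```

Call:
{"api": "play_rows", "payload": {"deltas": [[[0,0,-0.0005],0],[[0,0,-0.001],0],[[0,0,-0.001],0],[[0,0,-0.001],0],[[0,0,-0.001],0]]}}

```text
time: 30.1
eef_pos: [0.5181, 0.1072, 0.093]
tool_rot: [[0.569, 0.822, 0.002], [0.822, -0.569, -0.001], [0.0, 0.002, -1.0]]
force: [4.0, -2.2, -0.1]
gripper_width: 0.0091
grip_force: 30.4
```

Call:
{"api": "play_rows", "payload": {"deltas": [[[0,0,0],0],[[0,0,0],0],[[0,0,0],0],[[0,0,0],0],[[0,0,0],0]], "grip": 0}}

```text
time: 30.6
eef_pos: [0.5167, 0.108, 0.0927]
tool_rot: [[0.571, 0.821, -0.001], [0.821, -0.571, 0.0], [-0.0, -0.001, -1.0]]
force: [-0.2, -1.3, -0.2]
gripper_width: 0.0454
grip_force: 0.0
```

Call:
{"api": "play_rows", "payload": {"deltas": [[[0,0,0],0],[[0,0,0],0],[[0,0,-0.02],0],[[0,0,-0.05],0],[[0,0,-0.08],0]]}}

```text
time: 31.1
eef_pos: [0.5166, 0.1075, 0.1735]
tool_rot: [[0.572, 0.82, -0.001], [0.82, -0.572, -0.001], [-0.001, -0.0, -1.0]]
force: [0.4, -0.1, 0.2]
gripper_width: 0.0856
grip_force: 0.0
```

Call:
{"api": "play_rows", "payload": {"deltas": [[[-0.02,0,-0.02],0],[[-0.05,0,-0.04],0],[[-0.08,0,-0.06],0],[[-0.08,0,-0.06],0],[[-0.08,0,-0.06],0]]}}

```text
time: 31.6
eef_pos: [0.4713, 0.0426, 0.2333]
tool_rot: [[0.572, 0.82, 0.001], [0.82, -0.572, 0.002], [0.003, -0.001, -1.0]]
force: [0.9, 0.2, 0.2]
gripper_width: 0.0874
grip_force: 0.0
```

Run:
```python
from h import *
feel()
c=wristcam();np.savez("w5.npz",**c);cv2.imwrite("pics/w5.png",c["frame"][:,:,::-1])
```

```text
t 31.60 pos [0.4713 0.0426 0.2333] r 0.1107 pos-ang -124.6 ydir -34.9 F_tool [ 0.7  0.6 -0.2] Mz [-0.032  0.094 -0.035] torque p x F 0.070 q [-64.   11.8  62.3 113.7 -12.1  61.2 -31.2] w 0.0874 0
```

View pics/w5.png

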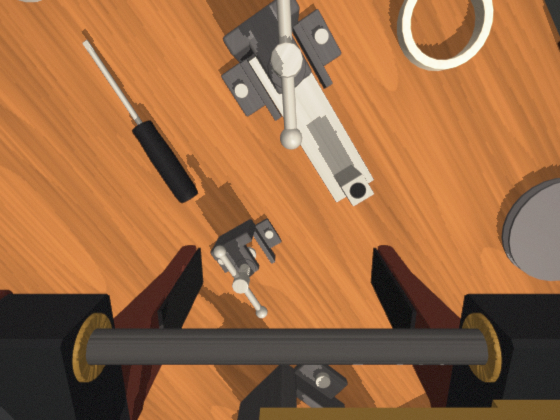

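The foot is still in the slot (post top at (358,190)), the handle is free with balls at (291,138) and (285,0), and the bystanders haven't moved. I'll do one numeric check and then hand in.

Run:
```python
from h import *
np.set_printoptions(precision=4,suppress=True)
c=dict(np.load("w5.npz"));p=plane(c,[(358,190)],.07)[0];b=plane(c,[(291,138)],.11)[0];print("post",p,"ball",b,"handle ang",np.degrees(np.arctan2(b[1]-A[1],b[0]-A[0])))
if abs(p[1]-.004)<.006:
    from plant import order;print(order.finish_job())
```

```text
post [0.5285 0.0043 0.07  ] ball [0.5046 0.0853 0.11  ] handle ang -121.41440571734535
the job is handed in; nothing more can be done
None
```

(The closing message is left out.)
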